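# Slide a thin glass plate over the bench edge and lay it on the drying rack

## Task

The thin coated glass plate lies flat on the worktop, too thin to be picked up there. Without lifting it, slide it until one end stands out over the worktop's left edge, take it there by its two long edges, and lay it gently across both bars of the drying rack, centred and square to the bars. Do not let the plate fall, and leave the loose beaker, the blue-capped bottle and the single vial nearest to it where they stand.

Things in the scene. Friction and masses are not known exactly. Their poses are not given: they have to be found in the camera images.
- plate_center (a point): Centre (half-way up) of the loose plate: flat clear glass with a white layer on top and a fine grey line across it near one end, 60 mm (its x) by 150 mm (its y, the long axis) by 3 mm thick (its z, up), 50 to 100 g. It starts flat on the worktop, wholly on it, its long axis pointing at the left edge within 25 degrees.
- plate: The same plate; origin at the middle of its underside, same axes. Its glass underside is smooth (friction about 0.6 on the worktop), its white top rough (about 1.4): it can be slid by pressing on it from above with the fingertips (10 to 20 N) and moving sideways.
- plate_end_a (a point): Middle of the plate's end at +75 mm along its long axis, the end that starts nearer to the worktop's left edge
- plate_end_b (a point): Middle of the plate's other end, at -75 mm along its long axis (the end with the grey line)
- bench_edge (a point): A point on the left edge of the worktop, at the height of its surface. The edge is straight and runs along world x; the worktop is on the side of smaller y, and is 26 mm thick there. Beyond the edge (larger y) there is nothing down to the floor, 0.91 m below.
- rack_top (a point): Middle of the fixed drying rack, between its two bars, at the height of the bars' tops (55 mm over the worktop). The two level steel bars, 8 mm thick and 130 mm long, run along its x, their centre lines 35 mm to either side along its y. The plate's long axis is to lie along the rack's y. Nothing of the rack stands above the bars.
- rack: The same rack; origin at the middle of its underside, same axes. The bars stand on posts at their ends (x = +65 and -65 mm). Below the bars it is free down to a foot frame 11 mm high; the feet reach 45 mm from the middle along y and 74 mm along x. It starts turned by up to 30 degrees.
- glass_beaker_mid (a point): Centre of a clear beaker, 62 mm in diameter, 82 mm high, loose bystander
- capped_bottle_mid (a point): Centre of a bottle with a blue cap, 51 mm in diameter, 96 mm high, loose bystander
- sample_vial_mid (a point): Centre of a small vial with a blue-green cap, 27 mm in diameter, 60 mm high, loose bystander that is the one nearest to the plate, on the robot's side of it
Mind the look-alikes: they are no part of the job. Several things have the shape of the plate; the one meant has the colours described above.

How it is judged:
By the outcome, as a careful person would: the job done as asked, in the order asked, and still so for the second after the job is handed in, with the robot touching nothing.
It also fails if it takes over 64 s, if anything falls off the work surface, if the arm or the gripper's body presses on something with over 40 N, if the wrist force passes 120 N, or if a joint passes its speed limit or range.

## Robot

A 7-joint arm with a two-finger parallel gripper is mounted at the origin on the work surface; the furniture and walls round the work are solid. World frame = base frame: x ahead of the robot, y to its left, z up, the work surface at z = 0. Lengths are in m, angles in degrees, forces in N, time in s.
With the tool pointing down it reaches from about 0.425 to 0.875 m from the base axis. Payload 4.7 kg.
Tool frame: the origin (TCP) lies at the very end of the fingers, on their centre line; the grasp point (between the pads) lies 19 mm behind it (env.grasp_offset is the distance from the TCP to the grasp point, in m); z points along the fingers, y is the line along which they close (so a half turn about z gives the same grasp; the last joint's range is limited). The gripper opens to 87 mm and grips with 3 to 60 N. Pads are 19 mm wide; open, the fingers measure 117 mm over their backs; the gripper's body (75 mm by 190 mm) begins 51 mm behind the grasp point.
Start: joints at [-70.869, 18.392, -4.016, 83.108, 1.295, 78.541, -3.26], TCP at [0.204, 0.617, 0.223] pointing down, gripper open.
Joint ranges: [-163.93, 163.93], [-17.29, 119.83], [-79.2, 71.16], [3.27, 140.29], [-89.18, 269.18], [5.43, 117.66], [-154.24, 154.24]. Speed limits (degrees/s): [147.25, 147.25, 180, 180, 180, 180, 180].

## Interface

Orientations are given as [roll, pitch, yaw] about the fixed x, y, z axes, in that order (R = Rz(yaw) Ry(pitch) Rx(roll)).
In Python, from cell import env gives the robot as it stands. The module is installed in compiled form; this text tells all that it offers.
- The arm moves only by the tool drive_tool, never from a script. Its argument "moves" is one flat list of numbers, 5 for each row, row after row: the shift along the tool's x, y, z in units of 40 mm (1.0 is 40 mm), then the turn about the tool's z in units of 10 degrees (1.0 is 10 degrees), then the finger opening in mm, from 0 to 87. A call has 1 to 5 rows; each row is the pose to reach, as a shift and turn from the pose commanded when the call began, along the tool's axes at that moment; what a row does not reach only later rows make up. A row lasts 1/8 s, in which the tool goes at most 62.5 mm and 10.7 degrees, less where a joint would pass 70% of its speed; a pose out of reach is approached as far as the arm can. A call with a gripper value outside its range is refused whole. The fingers move at their own pace and stop on an object; "squeeze" is the grip in N (left out, the last holds). Time passes only in rows, so rows that repeat a pose let the fingers close. It gives the time, the measured TCP pose, the force, the opening and the grip force at its end, in the units of the state.
- env.get_obs(): the state, without advancing time (a new reading comes with each control period).
- env.read_camera(name): name is "scene" or "top"; returns (picture, depth): 420x560x3 uint8, red, green, blue; 420x560 float32, m along the optical axis (not along the pixel's ray), 0 where there is no reading.
- env.camera_model(name): a dict with "K" (3x3 intrinsics, pixels), "rvec" (rotation vector, rad) and "tvec" (3), from world to camera coordinates, as OpenCV has them. Camera axes: x right, y down, z forward; pixel columns grow to the right and rows downward; lengths in m; the calibration is good to about 2 mm. A picture is of the moment at which its call begins. camera_model takes no time and is no camera call.
- env.sign_off(): hands the job in; it is judged then, once.
The state is a dict: "time_s": time; "qpos": joint angles; "joint_velocities": joint speeds; "effort": joint torques, N m; "tool_pos": TCP position; "tool_rot": TCP orientation; "force": force on the tool from outside, world axes, zero at the start; "wrist_torque": the same for the moment, N m; "grip_width": finger opening in m; "grasp_force": force on a finger pad.
Only numpy, scipy, OpenCV 4.12 (cv2) and the standard library are available. Lean on these libraries where they do the work, as an engineer would, in place of code of your own. Each camera call takes 0.05 s, during which the arm holds its last target. There are 200 camera calls.

## Working session

There is one attempt and no reset: what is moved stays moved. The work goes in short steps, Python scripts to look and compute and a tool call to move; the robot and the scene stay as the last step left them, time stands still between calls to the robot, and variables do not carry over. Pictures are saved under pics/ and viewed, at most 10 in all, crops included, and the job is handed in when it is done.

Besides the shell and the picture viewer there is one more tool, called after ">>>" by a JSON object that holds its "api" and its "payload", one argument or row to a line. drive_tool: Moves the arm, as the interface text tells. Its arguments: {"type":"object","properties":{"moves":{"type":"array","items":{"type":"number"}},"squeeze":{"type":"number"}},"required":["moves"]}

```bash
mkdir -p pics
cat > h.py <<'E'
import numpy as np, cv2
from cell import env
def cam(n):
    m=env.camera_model(n); K=np.array(m["K"],float); R=cv2.Rodrigues(np.array(m["rvec"],float))[0]; t=np.array(m["tvec"],float).ravel()
    return K,R,t
def ray(n,uv,z):
    K,R,t=cam(n); c=-R.T@t
    uv=np.atleast_2d(uv).astype(float)
    d=(R.T@np.linalg.inv(K)@np.c_[uv,np.ones(len(uv))].T).T
    return c+d*((z-c[2])/d[:,2])[:,None]
def proj(n,p):
    K,R,t=cam(n); q=(K@(R@np.atleast_2d(p).T+t[:,None])).T
    return q[:,:2]/q[:,2:]
def shot(n,f):
    im,d=env.read_camera(n); cv2.imwrite("pics/"+f+".png",im[:,:,::-1]); np.save("pics/"+f+".npy",d); return im,d
E
python3 - <<'E'
from h import *
for n in("scene","top"):
    shot(n,n+"0"); K,R,t=cam(n); print(n,K[0,0],-R.T@t,R[2])
o=env.get_obs(); print(o["time_s"],o["tool_pos"],o["tool_rot"],o["force"],env.grasp_offset)
E
```

```text
scene 385.4791267961495 [ 0.13533613 -0.4538562   0.65317128] [ 0.41658674  0.59830016 -0.68446505]
top 393.54966373330103 [0.28680592 0.06799404 1.16134462] [ 0.17839341 -0.02222873 -0.98370813]
0.1 [0.20422606 0.61656457 0.22158213] [-1.79902824e+02  3.73581238e-03  1.61680063e+02] [-0.28579915  0.44305457 -0.43018472] 0.0187
```

View pics/scene0.png

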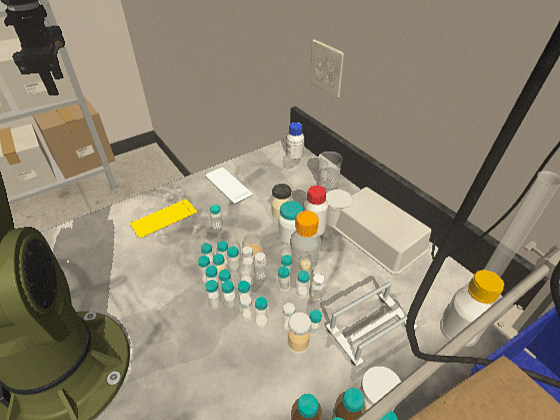

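View pics/top0.png

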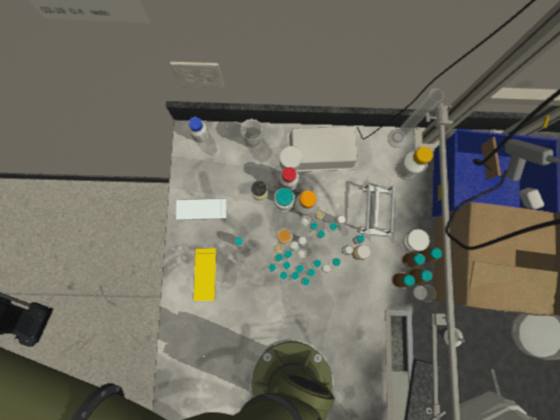

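Scene view: the white plate is at (229,184), the yellow look-alike at (163,218), the rack at (365,315), and the single vial at (215,215).
Top view: the white plate is at (201,209), the yellow strip at (205,275), the rack at (373,209), the vial at (238,241), the blue bottle at (197,128) and the beaker at (252,133).
Look-alikes are the yellow strip, top (205,275), and the grey box, top (323,148). I choose the white one and check it in a close crop.

Run:
```python
from h import *
im=cv2.imread("pics/top0.png"); d=np.load("pics/top0.npy")
a=cv2.resize(im[190:230,160:240],None,fx=8,fy=8,interpolation=cv2.INTER_CUBIC)[:, :]
b=cv2.resize(im[175:245,335:405],None,fx=8,fy=8,interpolation=cv2.INTER_CUBIC)
c=np.zeros((560,1200,3),np.uint8); c[:320,:640]=a; c[:,640:1200]=b
cv2.imwrite("pics/crop1.png",cv2.resize(c,None,fx=.66,fy=.66,interpolation=cv2.INTER_AREA))
hsv=cv2.cvtColor(im,cv2.COLOR_BGR2HSV)
m=((hsv[...,2]>205)).astype(np.uint8); m[:195]=0;m[225:]=0;m[:,:168]=0;m[:,235:]=0
cs=cv2.findContours(m,cv2.RETR_EXTERNAL,cv2.CHAIN_APPROX_NONE)[0]; k=max(cs,key=cv2.contourArea)
r=cv2.minAreaRect(k); print(r); B=cv2.boxPoints(r); P=ray("top",B,.003); print(B,P)
print([np.linalg.norm(P[i]-P[(i+1)%4]) for i in range(4)])
# left edge
print("edge", ray("top",[[172,160],[166,209],[162,260],[158,340]],0))
print("vial",ray("top",[[238,241]],.06),"rack",ray("top",[[373,209]],.055))
```

```text
((200.50244140625, 208.59207153320312), (18.362062454223633, 49.43024826049805), 88.49256896972656)
[[175.55435 200.06439]
 [224.9675  198.76404]
 [225.45053 217.11975]
 [176.03738 218.4201 ]] [[0.50766178 0.35363402 0.003     ]
 [0.51567894 0.20716172 0.003     ]
 [0.46024346 0.20311368 0.003     ]
 [0.45251162 0.3483875  0.003     ]]
[np.float64(0.14669154154571148), np.float64(0.0555830806010042), np.float64(0.14547943154806303), np.float64(0.05539915546400238)]
edge [[0.63196051 0.37371472 0.        ]
 [0.4804208  0.38069901 0.        ]
 [0.32998958 0.38117013 0.        ]
 [0.10756004 0.37553858 0.        ]]
vial [[0.38526086 0.15838338 0.06      ]] rack [[ 0.48720203 -0.22414023  0.055     ]]
```

View pics/crop1.png

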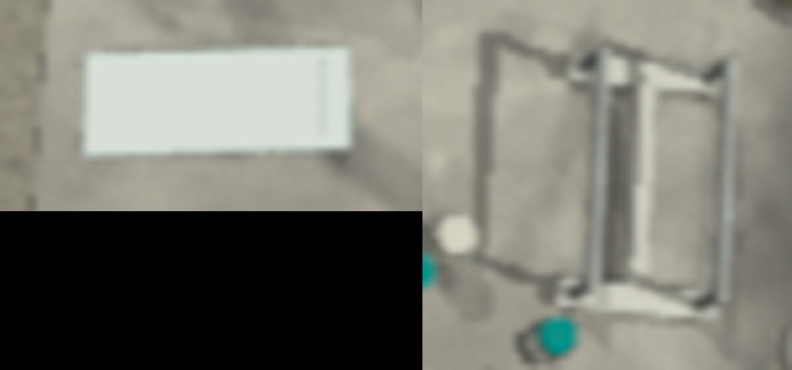

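The crop confirms the choice: white plate with its grey line at the right-hand end, crop x≈322. The rack bars run (605,50)-(596,293) and (730,65)-(724,300) in the crop.

```bash
cat >> h.py <<'E'
def goto(p,yaw):
    "units from the present pose to TCP p, yaw"
    o=env.get_obs(); P=np.array(o["tool_pos"]); r=np.radians(o["tool_rot"])
    from scipy.spatial.transform import Rotation as Ro
    R=Ro.from_euler("xyz",r).as_matrix(); s=R.T@(np.array(p)-P)/.04
    dy=-(yaw-o["tool_rot"][2]+180)%360-180
    return np.round(s,3), round(((-(yaw-o["tool_rot"][2])+180)%360-180)/10,3)
E
python3 - <<'E'
from h import *
b=np.array([[605,50],[596,293],[730,65],[724,300]],float); b=np.c_[335+(b[:,0]-422.4)/5.28,175+b[:,1]/5.28]-.4
P=ray("top",b,.055); print(P, P.mean(0))
for u,v in ((P[1],P[0]),(P[3],P[2])): print(np.degrees(np.arctan2(*(v-u)[1::-1])), np.linalg.norm(u-v))
m=(P[0]+P[1])/2-(P[2]+P[3])/2; print("sep",m)
d=np.load("pics/top0.npy"); K,R,t=cam("top")
v,u=np.mgrid[0:420,0:560]; X=(np.stack([(u-K[0,2])/K[0,0]*d,(v-K[1,2])/K[1,1]*d,d],-1)-t)@R
# tall things near rack, in rack-relative coords, 2cm cells
C=P.mean(0); q=X[(d>0)&(X[...,2]>.02)]-C; 
for i in range(-7,8):
    print(i*20," ".join("%4d"%(1000*(w[:,2].max()+C[2])) if len(w:=q[(abs(q[:,0]+i*.02)<.01)&(abs(q[:,1]+j*.02)<.01)]) else "   ." for j in range(-8,9)))
print(goto([.485,.253,.12],93))
for n,p in(("a",(201,209)),):
  print(X[209,[166,167,168,169]])
E
```

```text
[[ 0.5604852  -0.21444136  0.055     ]
 [ 0.42583465 -0.20712693  0.055     ]
 [ 0.55399336 -0.2835199   0.055     ]
 [ 0.42381324 -0.2764937   0.055     ]] [ 0.49103161 -0.24539547  0.055     ]
-3.109339362496837 0.13484906612762307
-3.089425493854934 0.13036959255017802
sep [0.00425663 0.06922266 0.        ]
-140   68   66   66   66   67   64    .    .    .    .    .  101  157  156  176  182    .
-120   54   53   26   37    .    .    .    .    .    .    .  100  156  156  176  182  571
-100    .    .    .    .    .    .    .    .    .    .    .   63  104  106  176  180  572
-80    .    .    .    .    .    .   53   53    .    .    .    .    .    .  179  181  471
-60    .    .    .    .    .    .   57   58    .    .   57    .    .    .  177  179  375
-40    .    .    .    .    .    .   57   56    .    .   57    .    .    .  180  181  119
-20    .    .    .    .    .    .   57    .    .    .   59    .    .    .  175  178  156
0   46    .    .    .    .    .   57    .    .    .   59    .    .    .  180  179  177
20   53    .   61   61    .    .   58    .    .    .   56    .    .    .  174  180  183
40   37   63   62   64    .    .   60    .    .   58   58    .    .    .  172  186  182
60   52   64   64    .    .    .   56    .    .   57   58    .   75   75  192  191    .
80   59    .    .    .   38   58   60    .    .    .    .    .   78   75  213  177  165
100    .    .    .   44    .   75   52    .    .    .    .    .   76   76  589  178  210
120    .    .    .   65   77   76   76    .    .    .    .    .   75   76  589  178  209
140    .   67   67   63   75   75   76    .    .    .    .    .   97   99  408  177  212
(array([-9.52 , -6.418,  2.551]), np.float64(6.868))
[[ 0.63272701  0.62668687 -0.91356615]
 [ 0.63320287  0.62194932 -0.91556501]
 [ 0.48029243  0.37434272  0.00172532]
 [ 0.4810249   0.37241949 -0.00218555]]
```

>>> {"api": "drive_tool", "payload": {
  "moves": [-1.5, -1.0, 0.4, 1, 20, -3, -2, 0.8, 2, 20, -4.5, -3, 1.2, 3, 20, -6, -4, 1.6, 4, 20, -7.5, -5, 2, 5, 20]
}}

```text
time_s: 0.72
tool_pos: [0.393, 0.3747, 0.1543]
tool_rot: [-180.0, -0.0, 111.4]
force: [0.6, 0.9, -0.7]
grip_width: 0.045
grasp_force: 0.0
```

```bash
python3 -c "
from h import *
print(goto([.485,.253,.06],93),env.get_obs())"
```

```text
(array([-3.672,  1.035,  2.356]), np.float64(1.835)) {'time_s': 0.725, 'qpos': array([-56.14704171,   7.9093165 ,  10.56190723, 103.98527032,
        -1.5609533 ,  68.24537744, -23.75195701]), 'joint_velocities': array([ 25.88039255,  -3.8655923 ,  26.19586432,  17.87855768,
        -3.24765062, -13.91573984, -26.68581197]), 'effort': array([ -2.76555307, -37.3602891 ,  -0.69088083, -29.54850912,
        -0.07803547,   0.55497894,   0.48344091]), 'tool_pos': array([0.39296657, 0.37473225, 0.15425403]), 'tool_rot': array([-1.79997903e+02, -3.92833113e-03,  1.11352752e+02]), 'force': array([ 0.64054938,  0.89332981, -0.71198919]), 'wrist_torque': array([-0.01385037, -0.01451366, -0.04350151]), 'grasp_force': 0.0, 'grip_width': 0.04502226959671077}
```

>>> {"api": "drive_tool", "payload": {
  "moves": [-1, 0.3, 0.5, 0.8, 20, -2, 0.6, 1, 1.4, 20, -3.3, 0.9, 1.5, 1.8, 20, -3.3, 0.9, 1.5, 1.8, 20, -3.3, 0.9, 1.5, 1.8, 20]
}}

```text
time_s: 1.35
tool_pos: [0.4739, 0.2675, 0.0946]
tool_rot: [-180.0, -0.0, 93.7]
force: [0.1, 0.6, -0.0]
grip_width: 0.0202
grasp_force: 0.0
```

```bash
python3 -c "
from h import *
print(goto([.485,.253,.02],93),env.get_obs()['force'])"
```

```text
(array([-0.381,  0.254,  1.865]), np.float64(0.068)) [ 0.11104892  0.55371578 -0.03797982]
```

>>> {"api": "drive_tool", "payload": {
  "moves": [-0.38, 0.25, 0.9, 0.06, 20, -0.38, 0.25, 1.8, 0.06, 20, -0.38, 0.25, 2.0, 0.06, 20, -0.38, 0.25, 2.0, 0.06, 20, -0.38, 0.25, 2.0, 0.06, 20]
}}

```text
time_s: 1.98
tool_pos: [0.4862, 0.2541, 0.0165]
tool_rot: [179.9, -0.1, 93.1]
force: [0.1, -0.8, -0.2]
grip_width: 0.0201
grasp_force: 0.0
```

>>> {"api": "drive_tool", "payload": {
  "moves": [0, 0, 0.1, 0, 20, 0, 0, 0.2, 0, 20, 0, 0, 0.28, 0, 20, 0, 0, 0.28, 0, 20]
}}

```text
time_s: 2.48
tool_pos: [0.4853, 0.2526, 0.0036]
tool_rot: [-180.0, 0.0, 93.1]
force: [-0.2, 0.0, 0.2]
grip_width: 0.02
grasp_force: 0.0
```

>>> {"api": "drive_tool", "payload": {
  "moves": [0, 0, 0.03, 0, 20, 0, 0, 0.05, 0, 20, 0, 0, 0.05, 0, 20]
}}

```text
time_s: 2.85
tool_pos: [0.4854, 0.2527, 0.0034]
tool_rot: [-180.0, -0.0, 93.1]
force: [-4.5, -2.6, 14.1]
grip_width: 0.0203
grasp_force: 7.0
```

>>> {"api": "drive_tool", "payload": {
  "moves": [0.08, 0, 0, 0, 20, 0.2, 0, 0, 0, 20, 0.35, 0, 0, 0, 20, 0.5, 0, 0, 0, 20, 0.5, 0, 0, 0, 20]
}}

```text
time_s: 3.48
tool_pos: [0.4866, 0.2701, 0.0034]
tool_rot: [179.8, 0.1, 93.0]
force: [0.1, -7.5, 11.0]
grip_width: 0.0206
grasp_force: 5.8
```

```bash
cat >> h.py <<'E'
def plate(z=.003,box=(168,195,245,235)):
    im,_=env.read_camera("top"); g=im.min(2)
    m=(g>195).astype(np.uint8); k=np.zeros_like(m); x0,y0,x1,y1=box; k[y0:y1,x0:x1]=m[y0:y1,x0:x1]
    c=max(cv2.findContours(k,cv2.RETR_EXTERNAL,cv2.CHAIN_APPROX_NONE)[0],key=cv2.contourArea)
    B=cv2.boxPoints(cv2.minAreaRect(c)); return im,B,ray("top",B,z)
E
python3 - <<'E'
from h import *
im,B,P=plate(box=(140,190,245,235)); print(B,P,P.mean(0))
cv2.imwrite("pics/s1.png",cv2.resize(im[170:250,130:250,::-1],None,fx=5,fy=5))
E
```

```text
[[219. 206.]
 [219. 206.]
 [217. 206.]
 [217. 206.]] [[0.49321702 0.2238401  0.003     ]
 [0.49321702 0.2238401  0.003     ]
 [0.49305535 0.22977458 0.003     ]
 [0.49305535 0.22977458 0.003     ]] [0.49313619 0.22680734 0.003     ]
```

View pics/s1.png

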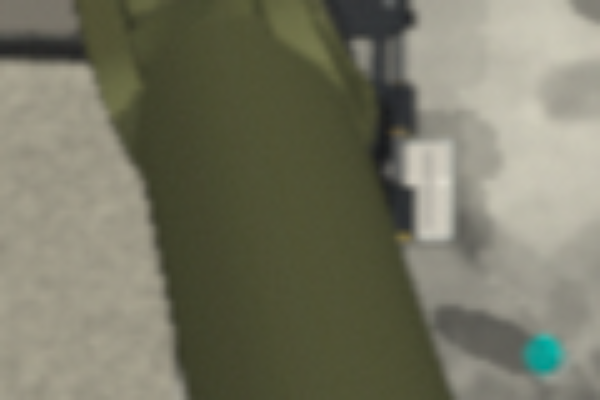

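The plate is following: end b is now at about px (220.6,208), moved from 225. I keep sliding.

>>> {"api": "drive_tool", "payload": {
  "moves": [0.15, 0, 0, 0, 20, 0.3, 0, 0, 0, 20, 0.45, 0, 0, 0, 20, 0.6, 0, 0, 0, 20, 0.75, 0, 0, 0, 20]
}}

```text
time_s: 4.15
tool_pos: [0.4854, 0.2989, 0.0034]
tool_rot: [179.9, 0.2, 92.9]
force: [1.0, -8.7, 12.9]
grip_width: 0.0196
grasp_force: 6.3
```

>>> {"api": "drive_tool", "payload": {
  "moves": [0.15, 0, 0, 0, 20, 0.3, 0, 0, 0, 20, 0.4, 0, 0, 0, 20, 0.5, 0, 0, 0, 20, 0.5, 0, 0, 0, 20]
}}

```text
time_s: 4.78
tool_pos: [0.4843, 0.3197, 0.0034]
tool_rot: [179.8, 0.2, 93.0]
force: [1.4, -6.8, 11.2]
grip_width: 0.0197
grasp_force: 5.8
```

Run:
```python
from h import *
im,_=env.read_camera("top"); im2,_=env.read_camera("scene")
a=cv2.resize(im[170:250,130:230,::-1],None,fx=4,fy=4); b=cv2.resize(im2[150:230,170:270,::-1],None,fx=4,fy=4)
cv2.imwrite("pics/s2.png",np.hstack([a,b]))
```

```text
(no output)
```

View pics/s2.png

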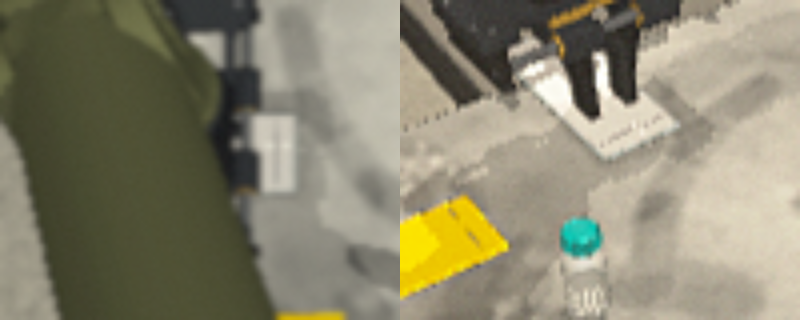

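The plate stands over the edge: end b at top px (204,208), and the scene view shows it past the edge line. I lift off and measure.

>>> {"api": "drive_tool", "payload": {
  "moves": [0, 0, -0.2, 0, 40, 0, 0, -1, 0, 60, 0, 0, -2.5, 0, 87, -1, 0, -4, 0, 87, -2, 0, -4, 0, 87]
}}

```text
time_s: 5.5
tool_pos: [0.4878, 0.2448, 0.1663]
tool_rot: [179.6, -0.3, 93.3]
force: [0.4, -0.7, -1.0]
grip_width: 0.0621
grasp_force: 0.0
```

Run:
```python
from h import *
for n,(x0,y0,x1,y1) in (("scene",(150,120,290,240)),("top",(130,185,230,240))):
    im,_=env.read_camera(n); m=np.zeros(im.shape[:2],np.uint8); m[y0:y1,x0:x1]=(im.min(2)>185)[y0:y1,x0:x1]
    c=max(cv2.findContours(m,cv2.RETR_EXTERNAL,cv2.CHAIN_APPROX_NONE)[0],key=cv2.contourArea)
    q=cv2.approxPolyDP(c,4,True)[:,0]; print(n,q,ray(n,q,.003)); 
    cv2.imwrite("pics/m_%s.png"%n,cv2.resize(np.hstack([im[y0:y1,x0:x1,::-1],cv2.cvtColor(m[y0:y1,x0:x1]*255,cv2.COLOR_GRAY2BGR)]),None,fx=2.8,fy=2.8))
print(env.get_obs()["tool_pos"])
```

```text
scene [[194 163]
 [220 188]
 [238 181]
 [211 156]] [[0.44984809 0.41381579 0.003     ]
 [0.45718935 0.2738273  0.003     ]
 [0.51105861 0.27219362 0.003     ]
 [0.50554485 0.41690731 0.003     ]]
top [[154 200]
 [153 217]
 [165 218]
 [160 201]] [[0.50609576 0.41731259 0.003     ]
 [0.45496074 0.41620509 0.003     ]
 [0.45290981 0.38083752 0.003     ]
 [0.50355873 0.39937823 0.003     ]]
[0.48784875 0.23780333 0.16393968]
```

View pics/m_scene.png

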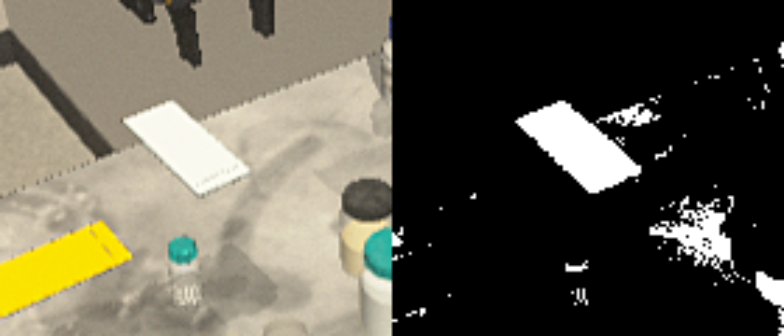

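The mask gives four clean corners: end a at scene (194,163)/(211,156), end b at (220,188)/(238,181). That puts the centre near (0.481, 0.344), yaw about 2.6° and overhang about 40 mm.

```bash
python3 -c "
from h import *
print(goto([.4786,.397,.06],92.6))"
```

```text
(array([ 3.986, -0.053,  2.599]), np.float64(0.009))
```

>>> {"api": "drive_tool", "payload": {
  "moves": [1.3, 0, 0, 0, 87, 2.6, 0, 0.5, 0, 87, 3.9, 0, 1.2, 0, 87, 3.98, 0, 2.0, 0, 87, 3.98, 0, 2.0, 0, 87]
}}

```text
time_s: 6.22
tool_pos: [0.4743, 0.4013, 0.0781]
tool_rot: [-179.7, 0.3, 93.2]
force: [0.5, -0.1, 0.4]
grip_width: 0.0868
grasp_force: 0.0
```

```bash
python3 -c "
from h import *
print(goto([.4786,.397,-.0155],92.6))"
```

```text
(array([-0.102,  0.114,  2.339]), np.float64(0.061))
```

>>> {"api": "drive_tool", "payload": {
  "moves": [0, 0.06, 0.6, 0.05, 87, 0, 0.06, 1.2, 0.05, 87, 0, 0.06, 1.2, 0.05, 87, 0, 0.06, 1.2, 0.05, 87]
}}

```text
time_s: 6.72
tool_pos: [0.4808, 0.4021, 0.0355]
tool_rot: [179.9, -0.1, 92.5]
force: [0.1, 0.8, 0.5]
grip_width: 0.087
grasp_force: 0.0
```

```bash
python3 -c "
from h import *
print(goto([.4786,.397,-.0155],92.6))"
```

```text
(array([-0.128, -0.062,  1.275]), np.float64(-0.007))
```

>>> {"api": "drive_tool", "payload": {
  "moves": [-0.1, -0.05, 0.4, 0, 87, -0.11, -0.05, 0.8, 0, 87, -0.11, -0.05, 1.1, 0, 87, -0.11, -0.05, 1.27, 0, 87, -0.11, -0.05, 1.27, 0, 87]
}}

```text
time_s: 7.35
tool_pos: [0.4776, 0.397, -0.0179]
tool_rot: [-180.0, 0.1, 92.6]
force: [-1.0, -0.2, -0.6]
grip_width: 0.087
grasp_force: 0.0
```

>>> {"api": "drive_tool", "payload": {
  "moves": [0, 0, 0, 0, 75, 0, 0, 0, 0, 66, 0, 0, 0, 0, 62, 0, 0, 0, 0, 58, 0, 0, 0, 0, 55],
  "squeeze": 30
}}

```text
time_s: 7.98
tool_pos: [0.4781, 0.3975, -0.0169]
tool_rot: [180.0, -0.0, 92.6]
force: [-0.1, 0.4, 1.0]
grip_width: 0.0593
grasp_force: 30.0
```

>>> {"api": "drive_tool", "payload": {
  "moves": [0, 0, 0, 0, 50, 0, 0, -0.15, 0, 50, 0, 0, -0.4, 0, 50, 0, 0, -0.8, 0, 50, 0, 0, -1.2, 0, 50],
  "squeeze": 45
}}

```text
time_s: 8.6
tool_pos: [0.4782, 0.3976, 0.0325]
tool_rot: [180.0, -0.0, 92.6]
force: [0.2, -0.3, -0.0]
grip_width: 0.0585
grasp_force: 45.0
```

>>> {"api": "drive_tool", "payload": {
  "moves": [0, 0, -0.6, 0, 50, 0, 0, -1.4, 0, 50, 0, 0, -2.4, 0, 50, 0, 0, -3.4, 0, 50, 0, 0, -3.8, 0, 50]
}}

```text
time_s: 9.22
tool_pos: [0.4791, 0.3982, 0.1868]
tool_rot: [179.8, -0.2, 92.6]
force: [0.9, -0.3, -0.4]
grip_width: 0.0583
grasp_force: 45.0
```

Run:
```python
from h import *
print(goto([.494,-.193,.2],86.9))
im2,_=env.read_camera("scene")
cv2.imwrite("pics/s3.png",cv2.resize(im2[60:220,140:340,::-1],None,fx=3,fy=3))
```

```text
(array([-14.781,  -0.29 ,  -0.387]), np.float64(0.567))
```

View pics/s3.png

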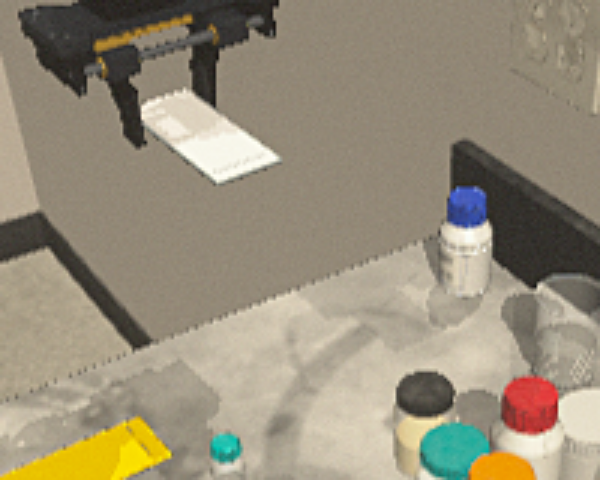

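The plate is held level, with end b at crop (248,170) and everything else undisturbed. Carrying it to the rack.

>>> {"api": "drive_tool", "payload": {
  "moves": [-0.4, 0, -0.2, 0, 50, -1.1, 0, -0.4, 0, 50, -2, 0, -0.4, 0, 50, -2.9, 0, -0.4, 0, 50, -3.8, 0, -0.4, 0, 50]
}}

```text
time_s: 9.9
tool_pos: [0.4837, 0.2424, 0.1971]
tool_rot: [-179.8, 0.1, 92.5]
force: [0.1, -0.4, -1.3]
grip_width: 0.0584
grasp_force: 45.0
```

>>> {"api": "drive_tool", "payload": {
  "moves": [-0.9, 0, 0, 0, 50, -1.8, 0, 0, 0, 50, -2.7, 0, 0, 0, 50, -3.6, 0, 0, 0, 50, -4.5, 0, 0, 0, 50]
}}

```text
time_s: 10.52
tool_pos: [0.4912, 0.0631, 0.1972]
tool_rot: [-179.8, 0.1, 92.5]
force: [0.0, 0.8, -1.1]
grip_width: 0.0589
grasp_force: 45.0
```

>>> {"api": "drive_tool", "payload": {
  "moves": [-0.9, 0, 0, 0.2, 50, -1.8, 0, 0, 0.4, 50, -2.7, 0, 0, 0.5, 50, -3.4, 0, 0, 0.5, 50, -3.8, 0, 0, 0.5, 50]
}}

```text
time_s: 11.15
tool_pos: [0.4987, -0.0886, 0.1982]
tool_rot: [-179.9, 0.0, 87.4]
force: [0.2, 0.1, 0.3]
grip_width: 0.0583
grasp_force: 45.0
```

```bash
python3 -c "
from h import *
print(goto([.494,-.193,.12],86.9),env.get_obs())"
```

```text
(array([-2.613,  0.005,  1.955]), np.float64(0.048)) {'time_s': 11.15, 'qpos': array([-29.53620227,   1.01840917,  37.34586789, 106.24231916,
        -0.62787355,  73.02645607,   5.36586852]), 'joint_velocities': array([ 7.11024479e+00,  3.96903807e+00,  6.25725683e+00, -3.20024468e+00,
       -3.33544016e+00, -1.77898727e-03,  1.61692768e+01]), 'effort': array([ -0.20925997, -25.34048796,   0.51472412, -30.67232966,
         0.14573805,   0.045486  ,  -0.21976516]), 'tool_pos': array([ 0.49870243, -0.08859054,  0.19819915]), 'tool_rot': array([-1.79921294e+02,  1.01824652e-02,  8.73764494e+01]), 'force': array([0.21015162, 0.13659079, 0.26310947]), 'wrist_torque': array([-0.00786327,  0.04581458, -0.03664735]), 'grasp_force': 44.987766444683075, 'grip_width': 0.05831851334200347}
```

>>> {"api": "drive_tool", "payload": {
  "moves": [-0.8, 0, 0.2, 0.05, 50, -1.6, 0, 0.5, 0.05, 50, -2.3, 0, 0.9, 0.05, 50, -2.6, 0, 1.3, 0.05, 50, -2.6, 0, 1.5, 0.05, 50]
}}

```text
time_s: 11.78
tool_pos: [0.4942, -0.1907, 0.1376]
tool_rot: [-179.9, -0.0, 87.0]
force: [-0.4, 0.0, -0.1]
grip_width: 0.0584
grasp_force: 45.0
```

>>> {"api": "drive_tool", "payload": {
  "moves": [0, 0, 0, 0, 50, 0, 0, 0, 0, 50]
}}

```text
time_s: 12.02
tool_pos: [0.4959, -0.1891, 0.1393]
tool_rot: [180.0, -0.0, 87.2]
force: [0.2, 0.7, -0.4]
grip_width: 0.0583
grasp_force: 45.0
```

Run:
```python
from h import *
print(goto([.494,-.193,.12],86.9))
im,_=env.read_camera("top"); im2,_=env.read_camera("scene")
a=cv2.resize(im[160:260,310:410,::-1],None,fx=4,fy=4); b=cv2.resize(im2[230:370,300:440,::-1],(400,400))
cv2.imwrite("pics/s4.png",np.hstack([a,b]))
```

```text
(array([-0.099, -0.042,  0.483]), np.float64(0.027))
```

View pics/s4.png

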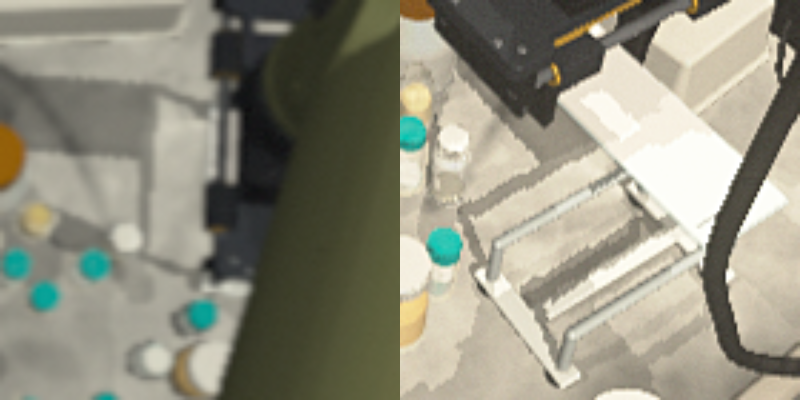

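Scene crop: the plate is above the rack, level, with its b-end corners at about (788,202) and (700,245). The rack bar ends are at (498,243) and (567,335). I cross-check these positions.

Run:
```python
from h import *
f=lambda p:np.array([300+(p[0]-400)*.35,230+p[1]*.35])
o=env.get_obs();T=o["tool_pos"];print(T,o["tool_rot"])
zt=T[2]+.0187+.0005
print("b corners",ray("scene",[f((788,202)),f((700,245))],zt+.0015))
print("bar ends scene",ray("scene",[f((498,243)),f((567,335))],.055))
print("proj of top bar ends",(proj("scene",[[.4258,-.2071,.055],[.4238,-.2765,.055]])-[300,230])/.35+[400,0])
y=np.radians(-2.8); 
for w in(.03,-.03): print("pred",[.4959+w+.1285*np.sin(y),-.189-.1285])
```

```text
[ 0.49588944 -0.18942306  0.13947992] [ 1.79931449e+02 -1.99626056e-02  8.71491972e+01]
b corners [[ 0.51819414 -0.31907441  0.16017992]
 [ 0.4606297  -0.31021817  0.16017992]]
bar ends scene [[ 0.42877395 -0.20756779  0.055     ]
 [ 0.42179007 -0.27602908  0.055     ]]
proj of top bar ends [[493.8289658  244.87736015]
 [570.12311312 333.76030181]]
pred [np.float64(0.5196228045812638), -0.3175]
pred [np.float64(0.4596228045812637), -0.3175]
```

>>> {"api": "drive_tool", "payload": {
  "moves": [-0.05, -0.06, 0.6, 0.02, 50, -0.05, -0.06, 1.2, 0.02, 50, -0.05, -0.06, 1.8, 0.02, 50, -0.05, -0.06, 2.2, 0.02, 50, -0.05, -0.06, 2.2, 0.02, 50]
}}

```text
time_s: 12.75
tool_pos: [0.4922, -0.1916, 0.0502]
tool_rot: [-179.9, -0.0, 86.9]
force: [0.5, -0.0, 0.4]
grip_width: 0.0587
grasp_force: 45.0
```

>>> {"api": "drive_tool", "payload": {
  "moves": [0, 0, 0, 0, 50, 0, 0, 0, 0, 50]
}}

```text
time_s: 13.0
tool_pos: [0.4936, -0.1922, 0.0518]
tool_rot: [179.9, 0.0, 86.9]
force: [0.6, 0.6, -0.5]
grip_width: 0.0586
grasp_force: 45.0
```

```bash
python3 -c "
from h import *
print(goto([.4934,-.1914,.038],86.9),env.get_obs()['force'])"
```

```text
(array([ 0.019, -0.007,  0.346]), np.float64(-0.002)) [ 0.6150204   0.63379921 -0.54792963]
```

>>> {"api": "drive_tool", "payload": {
  "moves": [0, 0, 0.1, 0, 50, 0, 0, 0.2, 0, 50, 0, 0, 0.28, 0, 50, 0, 0, 0.28, 0, 50]
}}

```text
time_s: 13.5
tool_pos: [0.4925, -0.1919, 0.0392]
tool_rot: [-180.0, -0.0, 86.9]
force: [-0.2, 0.1, -1.0]
grip_width: 0.0584
grasp_force: 45.0
```

>>> {"api": "drive_tool", "payload": {
  "moves": [0, 0, 0.03, 0, 50, 0, 0, 0.06, 0, 50, 0, 0, 0.06, 0, 50]
}}

```text
time_s: 13.88
tool_pos: [0.4929, -0.192, 0.0377]
tool_rot: [180.0, -0.0, 86.9]
force: [-1.7, -0.2, 4.3]
grip_width: 0.0585
grasp_force: 45.0
```

Contact at about 4 N. I ease the grip, then open.

>>> {"api": "drive_tool", "payload": {
  "moves": [0, 0, 0, 0, 55, 0, 0, 0, 0, 55, 0, 0, 0, 0, 62, 0, 0, 0, 0, 70, 0, 0, 0, 0, 80],
  "squeeze": 4
}}

```text
time_s: 14.5
tool_pos: [0.4927, -0.1919, 0.0371]
tool_rot: [-180.0, -0.0, 86.9]
force: [0.2, -0.2, 1.1]
grip_width: 0.0733
grasp_force: 0.0
```

>>> {"api": "drive_tool", "payload": {
  "moves": [0, 0, 0, 0, 87, 0, 0, 0, 0, 87, 0, 0, -0.5, 0, 87, 0, 0, -1.5, 0, 87, 0, 0, -2.5, 0, 87]
}}

```text
time_s: 15.12
tool_pos: [0.4924, -0.192, 0.1382]
tool_rot: [-180.0, 0.0, 86.9]
force: [0.6, 0.7, -0.7]
grip_width: 0.0869
grasp_force: 0.0
```

>>> {"api": "drive_tool", "payload": {
  "moves": [0, 0, -1, 0, 87, 1, 0, -2, 0, 87, 2.3, 0, -2, 0, 87, 3.6, 0, -2, 0, 87, 5, 0, -2, 0, 87]
}}

```text
time_s: 15.75
tool_pos: [0.5037, 0.0091, 0.2177]
tool_rot: [179.9, -0.0, 86.8]
force: [0.8, -0.1, 0.8]
grip_width: 0.0872
grasp_force: 0.0
```

>>> {"api": "drive_tool", "payload": {
  "moves": [1, 0, 0, 0, 87, 2.3, 0, 0, 0, 87, 3.6, 0, 0, 0, 87, 5, 0, 0, 0, 87, 5, 0, 0, 0, 87]
}}

```text
time_s: 16.38
tool_pos: [0.5132, 0.2134, 0.2165]
tool_rot: [-179.9, -0.1, 87.4]
force: [0.5, -0.9, -1.0]
grip_width: 0.0868
grasp_force: 0.0
```

Run:
```python
from h import *
im,d=env.read_camera("top"); im2,_=env.read_camera("scene")
x0,y0,x1,y1=320,165,420,245
m=np.zeros(im.shape[:2],np.uint8); m[y0:y1,x0:x1]=(im.min(2)>200)[y0:y1,x0:x1]
c=max(cv2.findContours(m,cv2.RETR_EXTERNAL,cv2.CHAIN_APPROX_NONE)[0],key=cv2.contourArea)
B=cv2.boxPoints(cv2.minAreaRect(c)); P=ray("top",B,.058); print(B,P,P.mean(0))
a=cv2.resize(im[160:260,310:410,::-1],None,fx=4,fy=4); b=cv2.resize(im2[200:370,300:470,::-1],(400,400))
cv2.imwrite("pics/s5.png",np.hstack([a,b]))
```

```text
[[354.6587  215.80347]
 [355.81384 196.16553]
 [406.28625 199.13449]
 [405.1311  218.77243]] [[ 0.46552056 -0.17030405  0.058     ]
 [ 0.52284537 -0.17430372  0.058     ]
 [ 0.51818313 -0.32056129  0.058     ]
 [ 0.46077955 -0.31521859  0.058     ]] [ 0.49183215 -0.24509691  0.058     ]
```

View pics/s5.png

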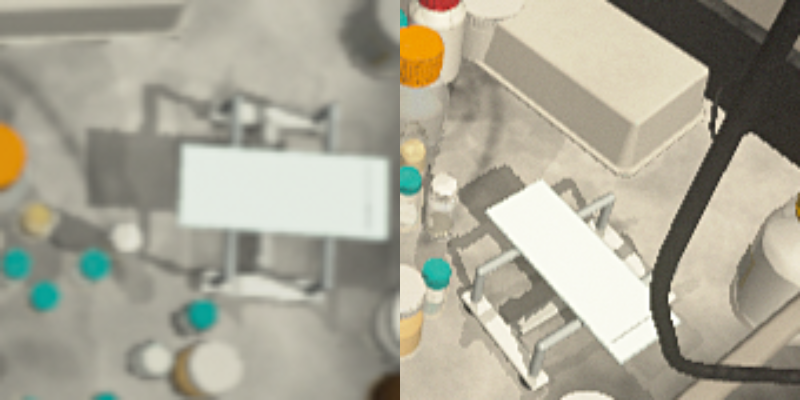

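The plate lies across both bars: top crop (180-390, 145-240), bars showing about equally on both sides. The measured centre (0.4918, -0.2451) is about 1 mm from the rack's middle, and the plate is square to within 1-2°. Gripper clear, so I hand it in.

```bash
python3 -c "
from cell import env
print(env.sign_off())"
```

```text
the job is handed in; nothing more can be done
None
```

The plate lies across both bars of the drying rack, measured about 1 mm off centre and within 1–2° of square, and I handed the job in after about 16 s; I didn't re-measure the beaker, bottle and vial afterwards, but the arm stayed clear of them.

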